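Present a carabiner to the inspection camera

ROBOT

A 6-joint arm with a two-finger parallel gripper is mounted at the origin on a cart in front of the work surface, level with it; the furniture and walls round the work are solid. World frame = base frame: x ahead of the robot, y to its left, z up, the work surface at z = 0. Lengths are in m, angles in rad, forces in N, time in s.
With the tool pointing down it reaches from about 0.35 to 0.875 m from the base axis. Payload 15.5 kg.
Tool frame: the origin (TCP) lies at the very end of the fingers, on their centre line; the grasp point (between the pads) lies 19 mm behind it; z points along the fingers, y is the line along which they close (so a half turn about z gives the same grasp; the last joint's range is limited). The gripper opens to 85 mm and grips with 20 to 120 N. Pads are 22 mm wide; open, the fingers measure 114 mm over their backs; the gripper's body (76 mm by 85 mm) begins 54 mm behind the grasp point. The pads swing forward as they close: fully open they stand 13 mm farther back than shut.
Start: joints at [-1.335, 0.494, 1.345, -0, 1.302, -0.096], TCP at [0.204, -0.591, 0.231] pointing down, gripper open.
Joint ranges: [-2.91, 2.91], [-0.82, 2.16], [0.22, 2.67], [-1.22, 4.37], [0.12, 2.79], [-3.08, 3.08]. Speed limits (rad/s): [1.89, 1.89, 2.57, 3.01, 3.01, 3.01].

INTERFACE

Orientations are given as a unit quaternion [x, y, z, w].
In Python, from station import robot, optics gives the robot as it stands.
- The arm moves only by the tool arm_command, never from a script. Its argument "plan" is a list of rows, each a list of 5 numbers: the opening, from 0 (shut) to 1 (fully open), then the shift along the tool's x, y, z normalised to -1 to 1, where 1 is 100 cm, then the turn about the tool's z normalised to -1 to 1, where 1 is pi/4 rad. In form: [[hand, x, y, z, twist], ...]. A call has 1 to 20 rows; each row is the pose to reach, as a shift and turn from the pose commanded when the call began, along the tool's axes at that moment; what a row does not reach only later rows make up. A row lasts 1/12 s, in which the tool goes at most 41.7 mm and 7.16 degrees, less where a joint would pass 70% of its speed; a pose out of reach is approached as far as the arm can. A call with a number of a shift or a turn outside -1 to 1 is refused whole. A call with a gripper value outside its range is refused whole. The fingers move at their own pace and stop on an object; the grip force is fixed at half the most. Time passes only in rows, so rows that repeat a pose let the fingers close. It gives the time, the measured TCP pose, the force, the opening and the grip force at its end, in the units of the state.
- robot.observe(): the state, without advancing time (a new reading comes with each control period).
- optics.camera(name): name is "side" or "top"; returns the picture (420x560x3 uint8, red, green, blue); there is no depth.
- optics.get_calibration(name): a dict with "fov_y" (degrees; the focal length in pixels is half the picture's height over the tangent of half this angle, whatever the lens; pixels are square), "cx", "cy" (the principal point, pixels), "R" (3x3) and "t" (3): a world point X has camera coordinates R X + t. Camera axes: x right, y down, z forward; pixel columns grow to the right and rows downward; lengths in m; the calibration is good to about 2 mm. A picture is of the moment at which its call begins. get_calibration takes no time and is no camera call.
- robot.close_job(): hands the job in; it is judged then, once.
The state is a dict: "t": time; "q": joint angles; "qd": joint speeds; "joint_torque": joint torques, N m; "position": TCP position; "eef_rot": TCP orientation; "contact_force": force on the tool from outside, world axes, zero at the start; "ft_torque": the same for the moment, N m; "opening": opening from 0.0 (shut) to 1.0 (fully open); "grasp_force": force on a finger pad.
Only numpy, scipy, OpenCV 4.12 (cv2) and the standard library are available. Lean on these libraries where they do the work, as an engineer would, in place of code of your own. Each camera call takes 0.05 s, during which the arm holds its last target. There are 200 camera calls.

TASK

First aim the small inspection camera by the orange tab on its head: swivel it to look straight out over the front edge of the worktop, towards the robot, and tip it 30 degrees down. Then draw the silver carabiner up out of its rack and hold it in the air in front of the camera, centred on the line of sight about 12 cm from the lens, with its flat face square to the lens. Finish while still holding it there; leave the two black carabiners in the rack, the screwdriver and the pen where they are.

Things in the scene. Friction and masses are not known exactly. Their poses are not given: they have to be found in the camera images.
- swivel (a joint): swivel of the inspection camera about the vertical axis of its post, rad. 0: looks straight towards the robot (world -x), square to the worktop's front edge; positive: turned counterclockwise seen from above (looks towards the robot's right, -y). Range -1.3 to 1.3; stays where it is left (friction 0.10 N m)
- tilt (a joint): tilt of the camera head in its yoke, rad. 0: lens looks level; positive: lens tipped down (0.524 is 30 degrees down), the tab then leans to the lens side. Range -0.5 to 0.9; stays where it is left (friction 0.15 N m)
- cam_pivot (a point): centre of the camera head, where both axes cross, 220 mm above the worktop; stays put. Its frame turns with the head: -x is the line of sight, y the tilt axis, z runs up to the tab. White head 70 x 62 x 46 mm, lens front 53 mm from here along -x; yoke and side knobs reach 50 mm either side, no higher than the head; fixed stand below: base diameter 92, post 20 mm
- cam_tab (a point): centre of the orange tab on top of the camera head, 75 mm above cam_pivot along the head's z; tab 22 x 14 x 34 mm (x, y, z of the head), axes as cam_pivot. Pinch it across its 14 mm width (head y); it sits on a 12 mm stalk with 35 mm free below it. Gripped so and carried about cam_pivot, it moves both joints
- cam_focus (a point): the point on the line of sight where the carabiner's centre is to be held: 120 mm in front of the lens front, 173 mm from cam_pivot along the head's -x; it moves with the head, axes as cam_pivot
- rack: grey plastic rack fixed to the worktop, 90 x 200 x 51 mm (x, y, z), origin at the centre of its underside, z up; three upright pockets at y = -75, 0, +75 mm, each 68 mm long in x, 12 mm wide in y, floor 12 mm and top 51 mm above the worktop. One carabiner stands on end in each
- silver_center (a point): centre of the silver carabiner, a D-shaped loop of rod 62 x 98 x 9 mm (x, y, z), about 45 g; y is its long axis (up in the rack), z the normal of its flat face. Its top stands 110 mm above the worktop; pinch the top end bar across the 9 mm (z): bar centre 44 mm from here along +y, about 30 mm wide in x, open loop below. Its pocket varies
- black_a_center (a point): centre of a black carabiner 62 x 104 x 9 mm standing in another pocket of the rack, to be left alone
- black_b_center (a point): centre of a second black carabiner 62 x 104 x 9 mm standing in the rack, to be left alone
- screwdriver: red-handled screwdriver, 28 x 199 x 26 mm, lying on the worktop; origin at the centre of its underside; to be left alone
- pen_1: blue and white pen, 17 x 135 x 16 mm, lying on the worktop; origin at the centre of its underside; to be left alone

How it is judged:
On the way, in this order (a step that is already met when the one before it is completed fails the run):
1. the camera looks straight to the front and 30 degrees down (value of joint swivel between -0.14 and 0.14 rad and value of joint tilt between 0.384 and 0.664 rad), for 0.2 s.
2. the silver carabiner is gripped and drawn clear of the rack (all of step 1 and z of silver_center in the frame of rack above 0.102 m and contact force between silver and the fingers above 0.5 N), for 0.2 s.
At the end, for the whole second after the job is handed in: Swivel within 0.14 rad of 0, tilt within 0.14 rad of 0.524; the silver carabiner, in the fingers, clear of the rack, at rest (< 40 mm/s), over 80 mm up, its centre within 30 mm of cam_focus, its face normal within 0.22 rad of the line of sight (either face, any way up) (all of step 1 and distance between silver_center and cam_focus below 0.03 m and angle between the z axis of silver_center and the x axis of cam_focus, either way round below 0.22 rad and height (world z) of silver_center above 0.08 m and contact force between silver and the fingers above 0.5 N and contact force between silver and rack below 0.05 N and linear speed of silver below 0.04 m/s); the arm keeps its last pose, push and grip.
It fails at once if a black carabiner is moved more than 30 mm (distance of any of black_a_center, black_b_center from where it was at the start of the episode above 0.03 m).
It fails at once if the screwdriver or the pen is moved more than 20 mm (distance of any of screwdriver, pen_1 from where it was at the start of the episode above 0.02 m).
It also fails if it takes over 48 s, if anything falls off the work surface, if the arm or the gripper's body presses on something with over 40 N, if the wrist force passes 120 N, or if a joint passes its speed limit or range.

## Working session

There is one attempt and no reset: what is moved stays moved. The work goes in short steps, Python scripts to look and compute and a tool call to move; the robot and the scene stay as the last step left them, time stands still between calls to the robot, and variables do not carry over. Pictures are saved under pics/ and viewed, at most 10 in all, crops included, and the job is handed in when it is done.

Besides the shell and the picture viewer there is one more tool, called after ">>>" as name(argument=value, ...) on one line, values as JSON. arm_command: Moves the arm, as the interface text tells. Its arguments: {"type":"object","properties":{"plan":{"type":"array"}},"required":["plan"]}

```bash
mkdir -p pics
python3 - <<'E'
from station import robot, optics
import cv2, numpy as np
for n in ("side","top"):
    im=optics.camera(n); cv2.imwrite(f"pics/{n}0.png",im[:,:,::-1])
    c=optics.get_calibration(n); print(n,c)
s=robot.observe(); print({k:np.round(v,3) for k,v in s.items()})
E
```

```text
side {'fov_y': 54.38333882388229, 'cx': 280.4919930156594, 'cy': 209.0935126688925, 'R': array([[-0.57992776, -0.81445592, -0.0185836 ],
       [-0.46329588,  0.34847839, -0.8148127 ],
       [ 0.67010501, -0.4639228 , -0.57942637]]), 't': array([0.35088549, 0.36436469, 0.62157765])}
top {'fov_y': 53.27086437874931, 'cx': 275.9167750063342, 'cy': 202.78706467935925, 'R': array([[ 0.01583652, -0.99986927,  0.00326191],
       [-0.99659569, -0.01604848, -0.08086709],
       [ 0.08090887, -0.00197015, -0.99671956]]), 't': array([0.03806561, 0.56139575, 1.11857721])}
{'t': np.float64(0.1), 'q': array([-1.335,  0.494,  1.346,  0.   ,  1.302, -0.096]), 'qd': array([ 0.001, -0.002, -0.002, -0.   ,  0.001, -0.001]), 'joint_torque': array([ 3.0000e-03, -8.8359e+01, -3.8456e+01, -0.0000e+00,  5.0000e-03,
        0.0000e+00]), 'position': array([ 0.204, -0.591,  0.231]), 'eef_rot': array([ 0.986,  0.165, -0.   , -0.001]), 'contact_force': array([ 0.444,  0.667, -0.132]), 'ft_torque': array([-0.004, -0.015, -0.008]), 'grasp_force': np.float64(0.0), 'opening': np.float64(1.003)}
```

View pics/side0.png

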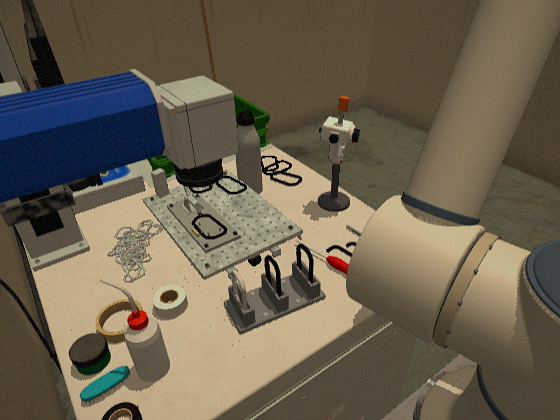

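View pics/top0.png

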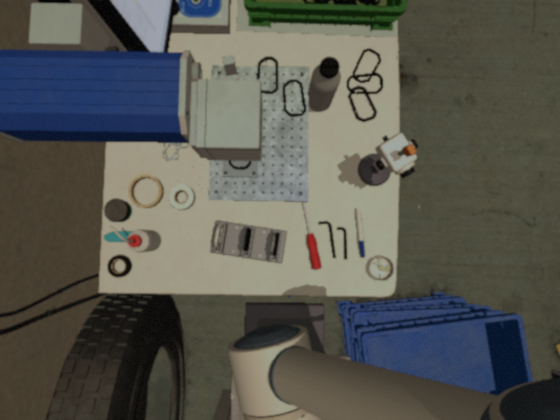

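The side and top views show the inspection camera at the right. In the top view its orange tab is at about (408,150), the base disc at (374,170) and the knobs at (387,138) and (409,171). The rack is at about (248,242), with silver in its left pocket (+y). Next I'll look at enlarged crops.

```bash
cat > h.py <<'E'
import numpy as np, cv2
from station import robot, optics
def cal(n):
    c=optics.get_calibration(n); f=210/np.tan(np.radians(c["fov_y"])/2); return c,f
def ray(n,p):
    c,f=cal(n); R=np.array(c["R"]); t=np.array(c["t"])
    d=R.T@np.array([(p[0]-c["cx"])/f,(p[1]-c["cy"])/f,1]); return -R.T@t,d/np.linalg.norm(d)
def onz(n,p,z): o,d=ray(n,p); return o+d*(z-o[2])/d[2]
def tri(ps,pt):
    (a,u),(b,v)=ray("side",ps),ray("top",pt)
    s=np.linalg.lstsq(np.c_[u,-v],b-a,rcond=None)[0]; p,q=a+s[0]*u,b+s[1]*v
    return (p+q)/2,np.linalg.norm(p-q)
def proj(n,X): c,f=cal(n); x=np.array(c["R"])@X+c["t"]; return f*x[:2]/x[2]+[c["cx"],c["cy"]]
def orange(im,box):
    x0,y0,x1,y1=box; h=cv2.cvtColor(im,cv2.COLOR_RGB2HSV)[y0:y1,x0:x1]
    m=cv2.inRange(h,(5,150,90),(20,255,255)); M=cv2.moments(m,True)
    return (M["m10"]/M["m00"]+x0,M["m01"]/M["m00"]+y0),M["m00"]
E
python3 - <<'E'
from h import *
S=cv2.imread("pics/side0.png");T=cv2.imread("pics/top0.png")
a=orange(S[:,:,::-1].copy(),(320,80,370,125));b=orange(T[:,:,::-1].copy(),(385,130,430,170))
print(a,b,tri(a[0],b[0]))
cs=[cv2.resize(i,(400,300),interpolation=cv2.INTER_CUBIC) for i in (T[120:195,345:445],T[210:270,205:285],S[90:165,295:395],S[240:330,220:340])]
cv2.imwrite("pics/crops.png",np.vstack([np.hstack(cs[:2]),np.hstack(cs[2:])]))
E
```

```text
((343.0, 102.22950819672131), 122.0) ((410.57377049180326, 149.50819672131146), 61.0) (array([ 0.65600966, -0.23193775,  0.29521102]), np.float64(0.002556406811318591))
```

View pics/crops.png

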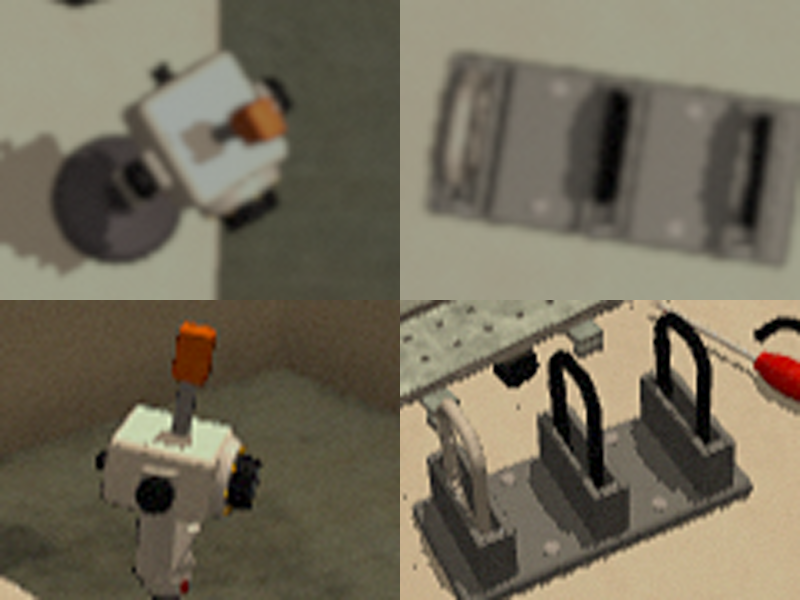

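The crops show the lens pointing to image lower right, so swivel is about +0.55, and the tab is nearly upright. Silver is in the leftmost pocket, with its apex at about (233.5,271.5) in the side view.

Run:
```python
from h import *
np.set_printoptions(precision=4,suppress=True)
P=onz("top",(374.5,169.5),0.012); print("base",P)
S=cv2.imread("pics/side0.png");T=cv2.imread("pics/top0.png")
for nm,p,z in(("silv",(233.5,271.5),.106),("bl1",(268.6,257),.112),("bl2",(301,246),.112)): print(nm,onz("side",p,z))
tc=lambda u,v:(205+(u-400)/5,210+v/5)
for nm,p in (("silv",(466,130)),("bl1",(612,148)),("bl2",(753,180))): print("top",nm,onz("top",tc(*p),.1))
a=[onz("top",tc(*p),z) for p,z in (((428,212),.01),((783,267),.01),((452,52),.01),((800,100),.01))]; print(a)
for i,j in((0,1),(2,3)): d=a[i]-a[j]; print(np.arctan2(-d[0],d[1]),np.linalg.norm(d))
tk=lambda u,v:(345+u/4,120+v/4)
k=[onz("top",tk(*p),.22) for p in((278,95),(140,180),(163,73),(250,210))]
print("knobs",k,"mid",(k[0]+k[1])/2); d=k[1]-k[0]; print("swivel",np.arctan2(-d[0],d[1]),np.arctan2(d[0],d[1]))
d=k[3]-k[2]; print(np.arctan2(-d[1],-d[0]))
# head in side crop: pivot projections
print("pivot proj side",proj("side",np.r_[P[:2],.22]),"top",proj("top",np.r_[P[:2],.22]))
h=cv2.cvtColor(S,cv2.COLOR_BGR2HSV)[90:125,325:365]; m=cv2.inRange(h,(3,120,60),(22,255,255))
c=max(cv2.findContours(m,0,2)[0],key=cv2.contourArea); print("tab side",cv2.minAreaRect(c),cv2.boundingRect(c))
```

```text
base [ 0.6585 -0.2247  0.012 ]
silv [0.485  0.1952 0.106 ]
bl1 [0.4732 0.1205 0.112 ]
bl2 [0.4612 0.0479 0.112 ]
top silv [0.468  0.1914 0.1   ]
top bl1 [0.4602 0.1176 0.1   ]
top bl2 [0.4452 0.0462 0.1   ]
[array([0.4231, 0.223 , 0.01  ]), array([0.3964, 0.0289, 0.01  ]), array([0.5106, 0.2123, 0.01  ]), array([0.4873, 0.0209, 0.01  ])]
-0.13682337821427384 0.1959697668185974
-0.12093231709723926 0.19284326015336128
knobs [array([ 0.6849, -0.2666,  0.22  ]), array([ 0.6346, -0.1876,  0.22  ]), array([ 0.6966, -0.201 ,  0.22  ]), array([ 0.6184, -0.2499,  0.22  ])] mid [ 0.6598 -0.2271  0.22  ]
swivel 0.567130578548257 -0.567130578548257
0.5596626537928181
pivot proj side [338.6456 131.1319] top [396.2436 154.8687]
tab side ((18.019229888916016, 12.903846740722656), (9.41357421875, 15.493175506591797), 11.309932708740234) (13, 5, 11, 17)
```

>>> arm_command(plan=[[1,0,0,-0.17,-0.15],[1,0,0,-0.17,-0.3],[1,0,0,-0.17,-0.3],[1,0.1,-0.035,-0.17,-0.3],[1,0.2,-0.07,-0.17,-0.3],[1,0.546,-0.193,-0.17,-0.3],[1,0.546,-0.193,-0.17,-0.3],[1,0.546,-0.193,-0.17,-0.3],[1,0.546,-0.193,-0.17,-0.3],[1,0.546,-0.193,-0.17,-0.3],[1,0.546,-0.193,-0.17,-0.3],[1,0.546,-0.193,-0.17,-0.3],[1,0.546,-0.193,-0.17,-0.3],[1,0.546,-0.193,-0.17,-0.3],[1,0.546,-0.193,-0.17,-0.3],[1,0.546,-0.193,-0.17,-0.3],[1,0.546,-0.193,-0.17,-0.3],[1,0.546,-0.193,-0.17,-0.3],[1,0.546,-0.193,-0.17,-0.3],[1,0.546,-0.193,-0.17,-0.3]])

```text
t: 1.77
position: [0.6568, -0.2305, 0.4007]
eef_rot: [0.96, 0.28, -0.0, -0.0]
contact_force: [-0.7, 0.3, 0.4]
opening: 1.002
grasp_force: 0.0
```

```bash
cat >> h.py <<'E'
def yaw(q): return 2*np.arctan2(q[1],q[0])
def st():
    s=robot.observe(); q=s["eef_rot"]; print("t",round(float(s["t"]),2),"p",np.round(s["position"],4),"yaw",round(float(yaw(q)),3),"quat",np.round(q,3),"F",np.round(s["contact_force"],1),"open",round(float(s["opening"]),3),"grip",s["grasp_force"]); return s
def mv(dw,y):
    "world shift -> tool shift for tool pointing down with yaw y"
    c,s=np.cos(y),np.sin(y); return np.round([dw[0]*c+dw[1]*s,dw[0]*s-dw[1]*c,-dw[2]],4)
E
python3 - <<'E'
from h import *
s=st(); im=optics.camera("side"); cv2.imwrite("pics/s1.png",im[:,:,::-1])
y=yaw(s["eef_rot"]); print(mv(np.r_[.657,-.230,.276]-s["position"],y), (y-.565)/.785)
E
```

```text
t 1.77 p [ 0.6568 -0.2305  0.4007] yaw 0.568 quat [ 0.96  0.28 -0.   -0.  ] F [-0.7  0.3  0.4] open 1.002 grip 0.0
[ 0.0005 -0.0003  0.1247] 0.0037328161341193366
```

View pics/s1.png

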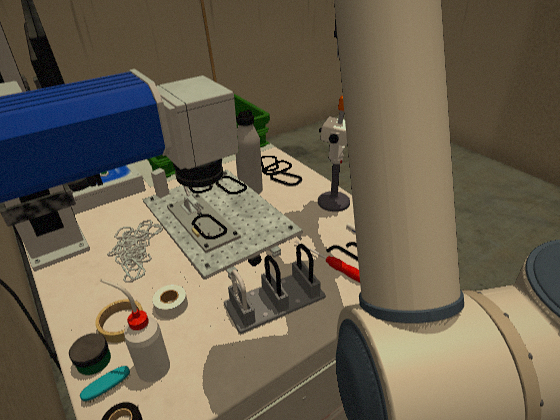

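The arm blocks most of the camera from this view, with only part of the tab visible at (341,103). I'll descend on the measured position and pinch.

>>> arm_command(plan=[[1,0,0,0.04,0],[1,0,0,0.08,0],[1,0,0,0.11,0],[1,0,0,0.125,0],[1,0,0,0.125,0],[1,0,0,0.125,0],[0,0,0,0.125,0],[0,0,0,0.125,0],[0,0,0,0.125,0],[0,0,0,0.125,0],[0,0,0,0.125,0],[0,0,0,0.125,0],[0,0,0,0.125,0],[0,0,0,0.125,0],[0,0,0,0.125,0],[0,0,0,0.125,0]])

```text
t: 3.15
position: [0.6558, -0.2286, 0.277]
eef_rot: [0.96, 0.28, -0.001, -0.002]
contact_force: [-12.2, 15.0, 12.5]
opening: 0.151
grasp_force: 59.4
```

Run:
```python
from h import *
s=st(); p=s["position"]; y=yaw(s["eef_rot"])
P=np.r_[.659,-.226,.22]; g=p+[0,0,.019]; print("r",np.linalg.norm(g-P))
for a,tl in((.565,.25),(.565,.5),(.38,.5),(.19,.5),(0,.5)):
    T=P+.075*np.r_[-np.cos(a)*np.sin(tl),-np.sin(a)*np.sin(tl),np.cos(tl)]-[0,0,.019]
    print(a,tl,mv(T-p,y),(y-a)/.7854)
```

```text
t 3.15 p [ 0.6558 -0.2286  0.277 ] yaw 0.569 quat [ 0.96   0.28  -0.001 -0.002] F [-12.2  15.   12.5] open 0.151 grip 59.35568153858185
r 0.07607992190624942
0.565 0.25 [-0.0145 -0.0005  0.0033] 0.004594044657269365
0.565 0.5 [-0.0319 -0.0006  0.0102] 0.004594044657269365
0.38 0.5 [-0.0312 -0.0072  0.0102] 0.24014280961779896
0.19 0.5 [-0.0293 -0.0138  0.0102] 0.4820577574150997
0 0.5 [-0.0262 -0.0198  0.0102] 0.7239727052124004
```

>>> arm_command(plan=[[0,-0.005,-0.001,0.001,0],[0,-0.0145,-0.002,0.003,0],[0,-0.019,-0.002,0.005,0],[0,-0.0235,-0.0025,0.007,0],[0,-0.028,-0.0025,0.0085,0],[0,-0.032,-0.0025,0.01,0],[0,-0.032,-0.005,0.01,0.12],[0,-0.031,-0.009,0.01,0.24],[0,-0.03,-0.0125,0.01,0.36],[0,-0.0293,-0.0155,0.01,0.48],[0,-0.028,-0.0185,0.01,0.6],[0,-0.0265,-0.0215,0.01,0.72],[0,-0.0265,-0.0215,0.01,0.72],[0,-0.0265,-0.0215,0.01,0.72],[0,-0.0265,-0.0215,0.01,0.72]])

```text
t: 4.4
position: [0.6232, -0.2254, 0.267]
eef_rot: [1.0, 0.001, 0.0, -0.001]
contact_force: [-2.0, 9.0, 7.6]
opening: 0.155
grasp_force: 60.8
```

Run:
```python
from h import *
s=st(); g=s["position"]+[0,0,.019]; d=g-[.659,-.226,.22]; print(d,np.linalg.norm(d),np.arctan2(-d[0],d[2]))
T=optics.camera("top");S=optics.camera("side")
c=[cv2.resize(i[:,:,::-1],(400,300),interpolation=cv2.INTER_CUBIC) for i in (T[120:195,345:445],S[90:165,295:395])]
cv2.imwrite("pics/c2.png",np.hstack(c))
```

```text
t 4.4 p [ 0.6232 -0.2254  0.267 ] yaw 0.003 quat [ 1.     0.001  0.    -0.001] F [-2.   9.   7.6] open 0.155 grip 60.84837734699249
[-0.03577627  0.00057798  0.06603001] 0.07510151458449482 0.4965399832084594
```

View pics/c2.png

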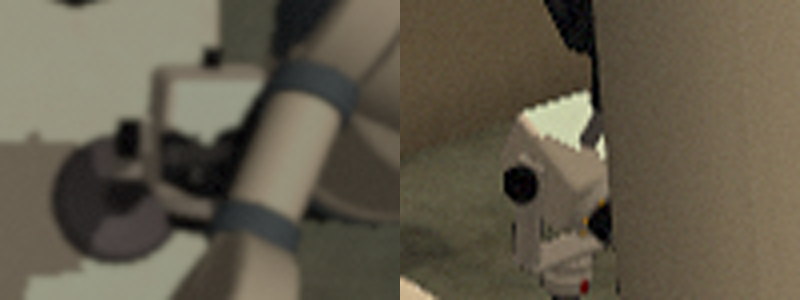

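The head is now square to the front and tipped down in both crops. I'll release the tab and go to the rack.

>>> arm_command(plan=[[0.4,-0.0265,-0.0195,0.01,0.72],[0.6,-0.0265,-0.0195,0.01,0.72],[0.6,-0.0265,-0.0195,0.01,0.72]])

```text
t: 4.75
position: [0.5949, -0.2061, 0.2558]
eef_rot: [0.982, -0.188, -0.001, -0.0]
contact_force: [0.8, -0.2, 0.9]
opening: 0.576
grasp_force: 0.0
```

That was my slip: I gave offsets left over from the previous call, so the tool moved while it was opening. I'll raise it straight up and clear, then check the head.

>>> arm_command(plan=[[0.8,0,0,-0.04,0],[0.8,0,0,-0.08,0],[0.8,0,0,-0.11,0],[0.8,0,0,-0.11,0],[0.8,-0.1,-0.1,-0.11,0],[0.8,-0.15,-0.2,-0.11,0],[0.8,-0.15,-0.2,-0.11,0],[0.8,-0.15,-0.2,-0.11,0],[0.8,-0.15,-0.2,-0.11,0],[0.8,-0.15,-0.2,-0.11,0]])

```text
t: 5.58
position: [0.529, 0.0349, 0.3665]
eef_rot: [0.983, -0.186, 0.0, -0.0]
contact_force: [0.6, -0.8, 0.5]
opening: 0.801
grasp_force: 0.0
```

Run:
```python
from h import *
s=st()
T=optics.camera("top");S=optics.camera("side")
a=orange(S,(310,80,390,135));b=orange(T,(365,120,445,190)); print(a,b,tri(a[0],b[0]))
c=[cv2.resize(i[:,:,::-1],(400,300),interpolation=cv2.INTER_CUBIC) for i in (T[120:195,345:445],S[90:165,295:395])]
cv2.imwrite("pics/c3.png",np.hstack(c))
```

```text
t 5.58 p [0.529  0.0349 0.3665] yaw -0.373 quat [ 0.983 -0.186  0.    -0.   ] F [ 0.6 -0.8  0.5] open 0.801 grip 0.0
((349.14953271028037, 113.67289719626169), 107.0) ((401.4390243902439, 168.9268292682927), 82.0) (array([ 0.6166232 , -0.21643295,  0.28244449]), np.float64(0.002233715827600666))
```

View pics/c3.png

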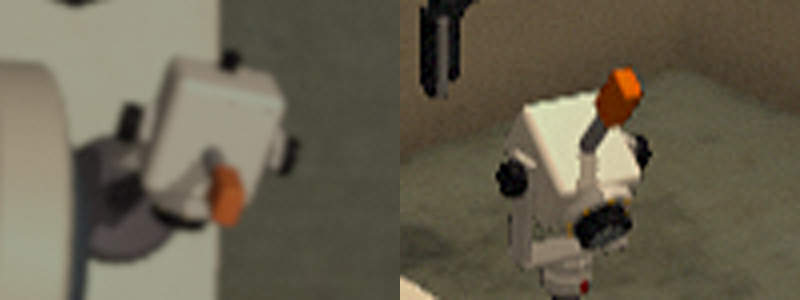

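The top crop shows the knobs at (130,120) and (290,155), so my slip turned the swivel to about -0.215. The tab position gives a tilt of about 0.61. I'll regrip and correct both.

Run:
```python
from h import *
s=st(); print(mv(np.r_[.617,-.2165,.2625]-s["position"],yaw(s["eef_rot"])),(yaw(s["eef_rot"])+.215)/.7854)
```

```text
t 5.68 p [0.5282 0.0381 0.3668] yaw -0.368 quat [ 0.983 -0.183 -0.    -0.001] F [ 0.3 -0.8  0.1] open 0.798 grip 0.0
[0.1745 0.2056 0.1043] -0.19508328264091668
```

>>> arm_command(plan=[[0.8,0.03,0.04,0,-0.1],[0.8,0.174,0.206,0,-0.2],[0.8,0.174,0.206,0,-0.2],[0.8,0.174,0.206,0,-0.2],[0.8,0.174,0.206,0,-0.2],[0.8,0.174,0.206,0,-0.2],[0.8,0.174,0.206,0,-0.2],[0.8,0.174,0.206,0,-0.2],[0.8,0.174,0.206,0,-0.2],[0.8,0.174,0.206,0.03,-0.2],[0.8,0.174,0.206,0.06,-0.2],[0.8,0.174,0.206,0.09,-0.2],[0.8,0.174,0.206,0.104,-0.2],[0.8,0.174,0.206,0.104,-0.2],[0.8,0.174,0.206,0.104,-0.2],[0.8,0.174,0.206,0.104,-0.2]])

```text
t: 7.02
position: [0.6174, -0.2219, 0.264]
eef_rot: [0.994, -0.107, 0.001, 0.0]
contact_force: [-0.8, 0.7, 0.7]
opening: 0.799
grasp_force: 0.0
```

>>> arm_command(plan=[[0,0,0,0,0],[0,0,0,0,0],[0,0,0,0,0],[0,0,0,0,0],[0,0,0,0,0],[0,0,0,0,0],[0,0,0,0,0],[0,0,0,0,0],[0,0,0,0,0]])

```text
t: 7.77
position: [0.617, -0.2205, 0.263]
eef_rot: [0.994, -0.107, 0.0, -0.001]
contact_force: [-1.9, 12.4, 8.8]
opening: 0.168
grasp_force: 55.7
```

Run:
```python
from h import *
s=st(); p=s["position"]; y=yaw(s["eef_rot"])
P=np.r_[.659,-.226,.22]; d=p+[0,0,.019]-P; r=np.linalg.norm(d); print("d",d,r)
for a,tl in((-.1,.52),(0,.48)):
    T=P+r*np.r_[-np.cos(a)*np.sin(tl),-np.sin(a)*np.sin(tl),np.cos(tl)]-[0,0,.019]
    print(a,tl,mv(T-p,y),(y-a)/.7854)
```

```text
t 7.77 p [ 0.617  -0.2205  0.263 ] yaw -0.215 quat [ 0.994 -0.107  0.    -0.001] F [-1.9 12.4  8.8] open 0.168 grip 55.7237315364182
d [-0.04204503  0.00552846  0.06197323] 0.07509346991507956
-0.1 0.52 [ 0.0052  0.0007 -0.0032] -0.14617303762235576
0 0.48 [ 0.0084  0.0038 -0.0046] -0.2734966943577772
```

>>> arm_command(plan=[[0,0.002,0.001,-0.001,-0.07],[0,0.005,0.0015,-0.003,-0.14],[0,0.0065,0.002,-0.004,-0.2],[0,0.008,0.003,-0.0045,-0.27],[0,0.008,0.003,-0.0045,-0.27],[0,0.008,0.003,-0.0045,-0.27],[0,0.008,0.003,-0.0045,-0.27],[0,0.008,0.003,-0.0045,-0.27]])

```text
t: 8.43
position: [0.6225, -0.2253, 0.2661]
eef_rot: [1.0, -0.002, -0.002, -0.001]
contact_force: [-7.1, 9.4, -0.2]
opening: 0.155
grasp_force: 59.3
```

>>> arm_command(plan=[[0.2,0,0,0,0],[0.3,0,0,0,0],[0.5,0,0,0,0],[0.5,0,0,0,0],[0.5,0,0,0,0],[0.5,0,0,0,0],[0.5,0,0,-0.03,0],[0.5,0,0,-0.06,0],[0.5,0,0,-0.1,0],[0.5,0,0,-0.1,0],[0.5,0,0,-0.1,0]])

```text
t: 9.35
position: [0.6248, -0.2272, 0.3694]
eef_rot: [1.0, -0.002, 0.002, 0.001]
contact_force: [1.2, -0.6, -0.2]
opening: 0.5
grasp_force: 0.0
```

Run:
```python
from h import *
s=st(); print(mv(np.r_[.466,.193,.36]-s["position"],yaw(s["eef_rot"])),(yaw(s["eef_rot"])+.13)/.7854)
```

```text
t 9.35 p [ 0.6248 -0.2272  0.3694] yaw -0.004 quat [ 1.    -0.002  0.002  0.001] F [ 1.2 -0.6 -0.2] open 0.5 grip 0.0
[-0.1605 -0.4195  0.0094] 0.16047881444652054
```

>>> arm_command(plan=[[0.5,-0.02,-0.03,0,0.05],[0.5,-0.16,-0.42,0.01,0.16],[0.5,-0.16,-0.42,0.01,0.16],[0.5,-0.16,-0.42,0.01,0.16],[0.5,-0.16,-0.42,0.01,0.16],[0.5,-0.16,-0.42,0.01,0.16],[0.5,-0.16,-0.42,0.01,0.16],[0.5,-0.16,-0.42,0.01,0.16],[0.5,-0.16,-0.42,0.01,0.16],[0.5,-0.16,-0.42,0.01,0.16],[0.5,-0.16,-0.42,0.01,0.16],[0.5,-0.16,-0.42,0.01,0.16],[0.5,-0.16,-0.42,0.01,0.16],[0.5,-0.16,-0.42,0.01,0.16],[0.5,-0.16,-0.42,0.01,0.16],[0.5,-0.16,-0.42,0.01,0.16]])

```text
t: 10.68
position: [0.466, 0.1928, 0.3565]
eef_rot: [0.998, -0.066, -0.0, 0.0]
contact_force: [-0.9, -1.3, -0.0]
opening: 0.499
grasp_force: 0.0
```

Run:
```python
from h import *
s=st()
T=optics.camera("top");S=optics.camera("side")
a=orange(S,(310,80,390,135));b=orange(T,(365,120,445,190)); X=tri(a[0],b[0]); print(a,b,X)
d=X[0]-[.659,-.226,.22]; print(d,"sw",np.arctan2(-d[1],-d[0]),"tilt",np.arctan2(np.hypot(*d[:2]),d[2]))
c=[cv2.resize(i[:,:,::-1],(400,300),interpolation=cv2.INTER_CUBIC) for i in (T[120:195,345:445],S[90:165,295:395],T[210:270,205:285],S[150:330,190:430])]
cv2.imwrite("pics/c4.png",np.vstack([np.hstack(c[:2]),np.hstack(c[2:])]))
```

```text
t 10.68 p [0.466  0.1928 0.3565] yaw -0.131 quat [ 0.998 -0.066 -0.     0.   ] F [-0.9 -1.3 -0. ] open 0.499 grip 0.0
((351.05833333333334, 111.19166666666666), 120.0) ((406.5243902439024, 167.2682926829268), 82.0) (array([ 0.62012233, -0.22612394,  0.28514109]), np.float64(0.0029531851529130144))
[-0.03887767 -0.00012394  0.06514109] sw 0.00318793261157181 tilt 0.5380821322054683
```

View pics/c4.png

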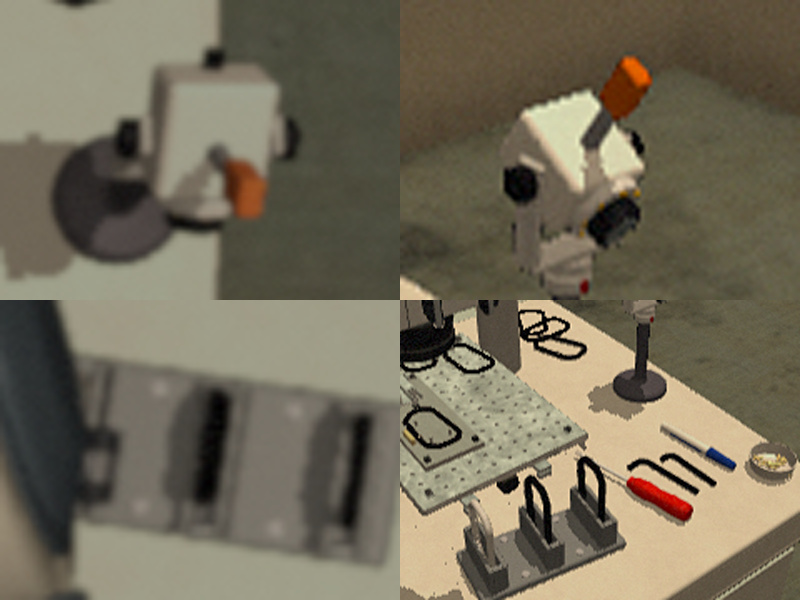

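The camera is aimed: swivel is about 0 and tilt about 0.5, with the knobs level in the top crop at (130,137) and (290,137). Next is the silver carabiner.

>>> arm_command(plan=[[0.5,0,0,0.04,0],[0.5,0,0,0.08,0],[0.5,0,0,0.12,0],[0.5,0,0,0.16,0],[0.5,0,0,0.2,0],[0.5,0,0,0.23,0],[0.5,0,0,0.25,0],[0.5,0,0,0.27,0],[0.5,0,0,0.27,0],[0.5,0,0,0.27,0],[0,0,0,0.27,0],[0,0,0,0.27,0],[0,0,0,0.27,0],[0,0,0,0.27,0],[0,0,0,0.27,0],[0,0,0,0.27,0],[0,0,0,0.27,0],[0,0,0,0.27,0]])

```text
t: 12.28
position: [0.4665, 0.1942, 0.088]
eef_rot: [0.998, -0.065, 0.001, -0.0]
contact_force: [0.1, -0.6, 9.1]
opening: 0.092
grasp_force: 59.1
```

Run:
```python
from h import *
s=st(); S=optics.camera("side")
cv2.imwrite("pics/c5.png",cv2.resize(S[180:330,180:380,::-1],(800,600),interpolation=cv2.INTER_CUBIC))
```

```text
t 12.28 p [0.4665 0.1942 0.088 ] yaw -0.13 quat [ 0.998 -0.065  0.001 -0.   ] F [ 0.1 -0.6  9.1] open 0.092 grip 59.088196847587824
```

View pics/c5.png

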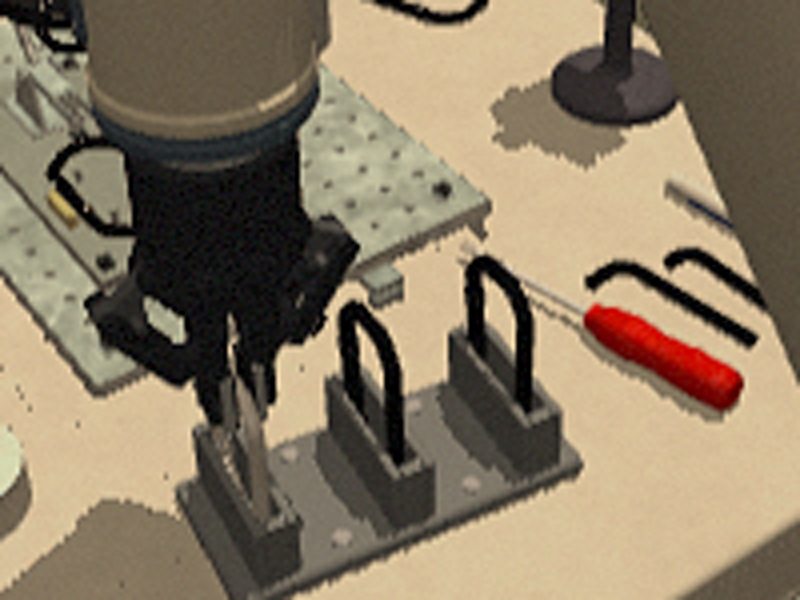

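Silver is gripped by its top bar (opening 0.092), and the bar sits between the pads in the crop. I'll lift it out. The tool always points straight down, so I'll then lean the carabiner about its top bar by pressing its lower end against the fixed rack's outer wall.

>>> arm_command(plan=[[0,0,0,-0.02,0],[0,0,0,-0.04,0],[0,0,0,-0.065,0],[0,0,0,-0.065,0],[0,0,0,-0.065,0],[0,0,0,-0.065,0],[0,0,0,-0.065,0],[0,0,0,-0.065,0],[0,0,-0.02,-0.065,0],[0,0,-0.037,-0.065,0],[0,0,-0.037,-0.065,0],[0,0,-0.037,-0.045,0],[0,0,-0.037,-0.023,0],[0,0,-0.037,-0.023,0],[0,0,-0.037,-0.023,0],[0,0,-0.037,-0.023,0]])

```text
t: 13.67
position: [0.4705, 0.2305, 0.1103]
eef_rot: [0.998, -0.065, -0.0, 0.0]
contact_force: [0.2, 1.1, -0.3]
opening: 0.094
grasp_force: 58.8
```

Run:
```python
from h import *
s=st(); S=optics.camera("side")
cv2.imwrite("pics/c6.png",cv2.resize(S[180:330,180:380,::-1],(800,600),interpolation=cv2.INTER_CUBIC))
```

```text
t 13.67 p [0.4705 0.2305 0.1103] yaw -0.13 quat [ 0.998 -0.065 -0.     0.   ] F [ 0.2  1.1 -0.3] open 0.094 grip 58.80113773047924
```

View pics/c6.png

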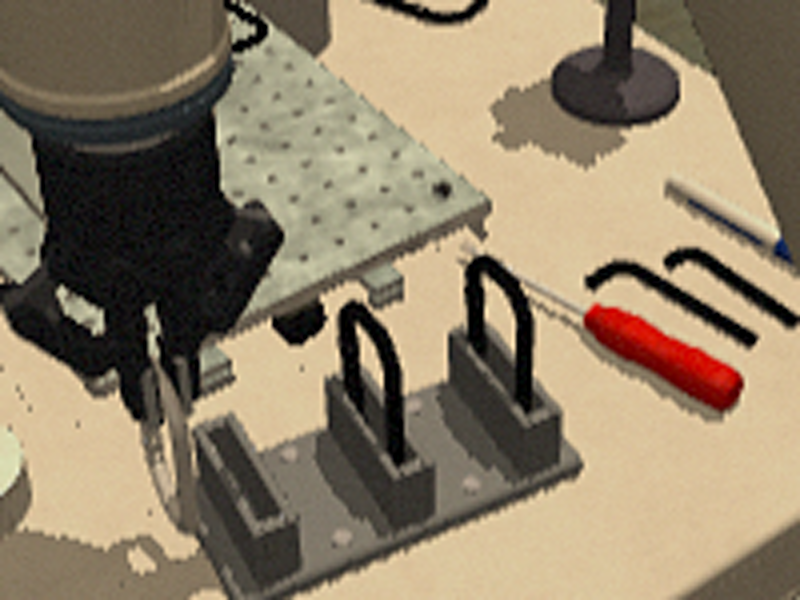

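Silver hangs just outside the left tower, with its lower end at about (190,520) in the crop and the tower top at about (230,440). I'll push it against the wall slowly.

>>> arm_command(plan=[[0,0,0.01,0,0],[0,0,0.016,0,0],[0,0,0.02,0,0],[0,0,0.024,0,0],[0,0,0.028,0,0],[0,0,0.032,0,0],[0,0,0.036,0,0],[0,0,0.04,0,0],[0,0,0.04,0,0]])

```text
t: 14.47
position: [0.4657, 0.191, 0.1101]
eef_rot: [0.998, -0.065, 0.001, -0.001]
contact_force: [1.3, 9.0, -0.5]
opening: 0.093
grasp_force: 75.6
```

Run:
```python
from h import *
s=st(); print(s["ft_torque"]); S=optics.camera("side")
cv2.imwrite("pics/c7.png",cv2.resize(S[180:330,180:380,::-1],(800,600),interpolation=cv2.INTER_CUBIC))
```

```text
t 14.47 p [0.4657 0.191  0.1101] yaw -0.131 quat [ 0.998 -0.065  0.001 -0.001] F [ 1.3  9.  -0.5] open 0.093 grip 75.62127797848007
[ 2.18763255 -0.16963398  0.02428993]
```

View pics/c7.png

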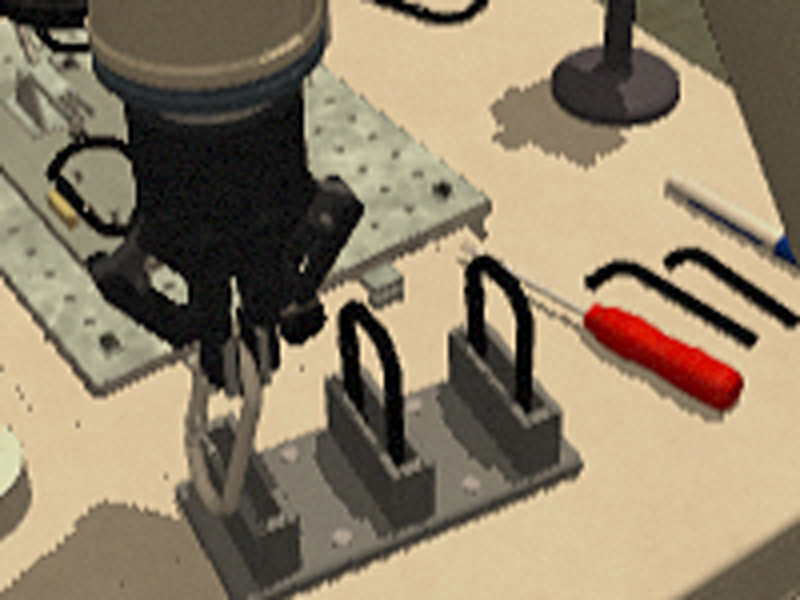

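The carabiner is rolling in the grip and now leans over the tower edge, its lower end still outside at about (215,510). I'll push further, then lift away.

>>> arm_command(plan=[[0,0,0.004,0,0],[0,0,0.008,0,0],[0,0,0.012,0,0],[0,0,0.016,0,0],[0,0,0.02,0,0],[0,0,0.025,0,0],[0,0,0.025,0,0],[0,0,0.025,0,0]])

```text
t: 15.18
position: [0.4628, 0.1663, 0.1104]
eef_rot: [0.998, -0.065, 0.001, -0.001]
contact_force: [0.0, 5.8, 8.2]
opening: 0.099
grasp_force: 95.6
```

>>> arm_command(plan=[[0,0,-0.01,0,0],[0,0,-0.02,0,0],[0,0,-0.03,-0.02,0],[0,0,-0.03,-0.06,0],[0,0,-0.03,-0.1,0],[0,0,-0.03,-0.12,0],[0,0,-0.03,-0.12,0],[0,0,-0.03,-0.12,0]])

```text
t: 15.85
position: [0.4662, 0.1961, 0.2308]
eef_rot: [0.998, -0.065, 0.001, -0.0]
contact_force: [-0.5, -0.3, -0.8]
opening: 0.094
grasp_force: 79.1
```

Run:
```python
from h import *
np.set_printoptions(precision=4,suppress=True)
s=st(); p=s["position"]; y=yaw(s["eef_rot"]); S=optics.camera("side"); np.save("pics/S8.npy",S)
g=p+[0,0,.019]; ty=np.r_[np.sin(y),-np.cos(y),0]; tx=np.r_[np.cos(y),np.sin(y),0]
print("grasp px",proj("side",g))
for th in (0,.2,.3,.4,.5,.6):   # predicted pixel of lower bar centre, 88 mm along, swung to -ty
    print(th,proj("side",g+.088*(-np.sin(th)*ty-np.cos(th)*np.r_[0,0,1])), proj("side",g+.044*(-np.sin(th)*ty-np.cos(th)*np.r_[0,0,1])-.027*tx),proj("side",g+.044*(-np.sin(th)*ty-np.cos(th)*np.r_[0,0,1])+.027*tx))
u,v=np.round(proj("side",g)).astype(int)
a=S[v-5:v+60,u-40:u+40].astype(int).sum(2)//3
h=cv2.cvtColor(S,cv2.COLOR_RGB2HSV)[v-5:v+60:2,u-40:u+40]
print(u,v); 
for r,row in zip(range(v-5,v+60,2),h): print(r,''.join('#' if x[2]<50 else ('+' if x[1]<60 else '.') for x in row))
```

```text
t 15.85 p [0.4662 0.1961 0.2308] yaw -0.129 quat [ 0.998 -0.065  0.001 -0.   ] F [-0.5 -0.3 -0.8] open 0.094 grip 79.0656107920222
grasp px [231.3913 216.8022]
0 [235.625  255.3962] [239.647  245.4525] [227.8376 228.5618]
0.2 [226.648  257.8337] [234.9156 246.6895] [223.2962 229.6472]
0.3 [222.1311 258.4951] [232.5572 247.0032] [221.0278 229.8929]
0.4 [217.6451 258.7677] [230.2323 247.1068] [218.7888 229.9346]
0.5 [213.2292 258.6415] [227.9629 246.997 ] [216.6002 229.7701]
0.6 [208.9238 258.1089] [225.7709 246.6726] [214.4831 229.3985]
231 217
212 .+++++.++++++++++++++#####.++#########+..#####+++##+++++++++++++++++++++++++++++
214 ++++++++#+####.#.#+++++.+++++#######+++#+#####++###.++++++++++++++++++++++++++++
216 ++++++###############++++++++.######+++#...###++.##.++++++++++++++++++++++++++++
218 +++####.++++++++++.+####+++++.######.++++..+##+++###++++++++++++++++++++++++++++
220 ++###.++++++++++++++++####.++.######++++#....#+++###++++++++++++++++++++++++++++
222 +###+++++++++++++++++++++###..#######+++#.....#++#.++++++++++++++++++++++++++++.
224 .####+++.++++++++++++++++++....+####
[... 1554 characters left out ...]
##########....####.#
262 .+++++++++++++++++++++++++.+.+.....+..+++++...............###########.....####..
264 ...++++++++++++#.+++++++++++++..+.+.+++++...+...............######........####..
266 ....+++++++++++#+++++++++++++++++++++...+++...............................####..
268 ......++++++++++++++++++++++++++.+.++++++++++.............................#####.
270 .......+++++++++++++++++++++...+...++++++++++++............................####.
272 .........++++++++++++++...++.........++++++++++............................####+
274 ..........++++++++.+.................++.+++++++.......................+.+++####+
276 ..........+.+++.+..+..................+++.++...........................++++#####
```

Numerically, the limbs at (230,247) and (219.5,230) match a lean of about 0.38 rad. One slightly deeper push should bring it to about 0.5.

>>> arm_command(plan=[[0,0,0,0.04,0],[0,0,0,0.08,0],[0,0,0,0.12,0],[0,0,0,0.12,0],[0,0,0.01,0.12,0],[0,0,0.02,0.12,0],[0,0,0.026,0.12,0],[0,0,0.03,0.12,0],[0,0,0.034,0.12,0],[0,0,0.039,0.12,0],[0,0,0.039,0.12,0],[0,0,0.02,0.12,0],[0,0,0,0.12,0],[0,0,0,0.08,0],[0,0,0,0.04,0],[0,0,0,0,0],[0,0,0,0,0],[0,0,0,0,0]])

```text
t: 17.4
position: [0.4671, 0.1957, 0.2334]
eef_rot: [0.998, -0.065, 0.003, -0.001]
contact_force: [0.9, 0.2, -1.2]
opening: 0.095
grasp_force: 91.5
```

Run:
```python
from h import *
s=st(); p=s["position"]; S=optics.camera("side")
u,v=np.round(proj("side",p+[0,0,.019])).astype(int)
h=cv2.cvtColor(S,cv2.COLOR_RGB2HSV)
print(u,v)
for r in range(v+5,v+54,3): print(r,u-20,''.join('#' if x[2]<50 else ('+' if x[1]<60 else '.') for x in h[r,u-20:u+20]))
```

```text
t 17.4 p [0.4671 0.1957 0.2334] yaw -0.13 quat [ 0.998 -0.065  0.003 -0.001] F [ 0.9  0.2 -1.2] open 0.095 grip 91.52550324099138
231 215
220 211 +.###....+######++++#....#+++##+++++++++
223 211 ++++....+..+.####+++....+.#+++++++++++++
226 211 +++......+#####++++++.....++++++++++++++
229 211 +++...+...+++###.+++.....+++++++++++++++
232 211 +..+...++++.####+++......#++++++++++++++
235 211 .+...+#####.+++++......+++++++++++++++++
238 211 ..+..+++++++++++....+.+..+.+++++++++++++
241 211 ..+.++++++++++.......+++++++++++++++++++
244 211 ..++++++.+........++++++++++++++++++++++
247 211 ..+...+.+++++...++++++++++++++++++++++++
250 211 ..++++++++...+..++++++++++++++++++++++++
253 211 ..+++++++.....++++++++++++++++++++++++++
256 211 ..+++++......+++++++++++++++++++++++++..
259 211 ...+++...++++++++++++++++++++++......###
262 211 +..+.....++++++++++++++++...++........##
265 211 +++++++++++++++++++..+..................
268 211 ++++++++++++.+..+++++++++...............
```

The lean is now about 0.53 rad, close to the camera's tilt. I'll carry the carabiner across and start turning it towards the camera.

>>> arm_command(plan=[[0,0.002,0.01,0,0.05],[0,0.007,0.04,0,0.15],[0,0.013,0.075,0,0.25],[0,0.019,0.11,0,0.35],[0,0.025,0.145,0,0.45],[0,0.032,0.18,0,0.55],[0,0.038,0.215,0,0.65],[0,0.044,0.25,0,0.75],[0,0.05,0.285,0,0.85],[0,0.057,0.32,0,0.95],[0,0.063,0.355,0,1],[0,0.068,0.385,0,1],[0,0.071,0.405,0,1],[0,0.0735,0.416,0,1],[0,0.0735,0.416,0,1],[0,0.0735,0.416,0,1]])

```text
t: 18.78
position: [0.4842, -0.226, 0.2291]
eef_rot: [0.897, -0.443, -0.001, -0.0]
contact_force: [0.6, 1.2, -0.5]
opening: 0.093
grasp_force: 91.4
```

Run:
```python
from h import *
s=st(); y=yaw(s["eef_rot"]); print(mv(np.r_[.486,-.226,.1545]-s["position"],y),(y+1.571)/.7854,s["q"])
```

```text
t 18.78 p [ 0.4842 -0.226   0.2291] yaw -0.917 quat [ 0.897 -0.443 -0.001 -0.   ] F [ 0.6  1.2 -0.5] open 0.093 grip 91.40052606118843
[ 0.0011 -0.0014  0.0746] 0.8328614324581393 [-5.48524586e-01  3.69816326e-01  1.57025218e+00  1.00559643e-04
  1.20329929e+00  1.93910616e+00]
```

>>> arm_command(plan=[[0,0,0,0,0.1],[0,0,0,0,0.22],[0,0,0,0,0.34],[0,0,0,0,0.46],[0,0,0,0,0.58],[0,0,0,0,0.7],[0,0,0,0,0.83],[0,0,0,0.01,0.83],[0,0.001,-0.001,0.025,0.83],[0,0.001,-0.001,0.045,0.83],[0,0.001,-0.001,0.06,0.83],[0,0.001,-0.001,0.07,0.83],[0,0.001,-0.001,0.0745,0.83],[0,0.001,-0.001,0.0745,0.83],[0,0.001,-0.001,0.0745,0.83],[0,0.001,-0.001,0.0745,0.83],[0,0.001,-0.001,0.0745,0.83]])

```text
t: 20.2
position: [0.4868, -0.2265, 0.156]
eef_rot: [0.709, -0.706, 0.001, -0.0]
contact_force: [0.4, -0.7, -0.8]
opening: 0.095
grasp_force: 91.4
```

Run:
```python
from h import *
np.set_printoptions(precision=1,suppress=True)
s=st(); g=s["position"]+[0,0,.019]; S=optics.camera("side");T=optics.camera("top")
a=orange(S,(310,80,390,135));b=orange(T,(365,120,445,190)); print(a,b)
F=g+[.022,0,-.038]; print("centre",F,"px",proj("side",F),proj("top",F))
h=cv2.cvtColor(S,cv2.COLOR_RGB2HSV); u,v=proj("side",F).astype(int)
for th in(.3,.4,.5,.6,.7): print(th,"bottom",proj("side",g+.088*np.r_[np.sin(th),0,-np.cos(th)]),"limbs",*[proj("side",g+.044*np.r_[np.sin(th),0,-np.cos(th)]+[0,e,0]) for e in(.027,-.027)])
for r in range(v-26,v+30,3): print(r,u-35,''.join('#' if x[2]<50 else ('+' if x[1]<60 else '.') for x in h[r,u-35:u+35]))
```

```text
t 20.2 p [ 0.5 -0.2  0.2] yaw -1.567 quat [ 0.7 -0.7  0.  -0. ] F [ 0.4 -0.7 -0.8] open 0.095 grip 91.44491743762046
((350.95652173913044, 110.5), 92.0) ((406.5243902439024, 167.2682926829268), 82.0)
centre [ 0.5 -0.2  0.1] px [378.8 183.5] [387.6 222. ]
0.3 bottom [375.4 198.5] limbs [373.5 190.1] [389.1 182.9]
0.4 bottom [373.1 196.1] limbs [372.3 188.9] [388.  181.7]
0.5 bottom [371.  193.4] limbs [371.1 187.5] [386.8 180.3]
0.6 bottom [369.  190.6] limbs [370.1 186. ] [385.8 178.9]
0.7 bottom [367.2 187.6] limbs [369.2 184.4] [384.9 177.4]
157 343 ......................................................................
160 343 .....+................................................................
163 343 ......................................................................
166 343 ........+.............................................................
169 343 ......................................................................
172 343 ......................................................................
175 343 ....+...............................................................
[... 250 characters left out ...]
....................................................................
190 343 ......................................................................
193 343 ......................................................................
196 343 +++++...........#.....................................................
199 343 +++++++...............................................................
202 343 +++++++...............................................................
205 343 +++++#................................................................
208 343 ####..................................................................
211 343 ......................................................................
```

The camera aim hasn't changed, the grip is firm, and the carabiner's lower end leans towards the camera (+x), as needed. The arm blocks both views of the carabiner itself, so I'm relying on the lean measured just before the carry. Handing in.

```bash
python3 -c "
from h import *
s=st(); print(abs(s['qd']).max()); print(robot.close_job())"
```

```text
t 20.3 p [ 0.4867 -0.2265  0.1559] yaw -1.567 quat [ 0.709 -0.706  0.001 -0.   ] F [ 0.2  0.  -0.9] open 0.089 grip 91.44523409195244
0.0021255642444061307
the job is handed in; nothing more can be done
None
```

Job handed in at 20.3 s, result not reported: the camera is aimed to the front at about 0.5 rad (29°) down, and the silver carabiner is held at its focus leaning about 0.53 rad to face the lens, as measured before the final carry because the arm hid it there.

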